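Divider between drink cartons

TASK

Four drink cartons stand in a row in the green crate: three with green roofs and one with an orange roof, which is at one end of the row. Take the yellow divider board out of its stand and slide it down fully home, foot on the crate floor, between the orange carton and the green carton next to it; the gap is narrower than the board, so let its wedge foot spread the cartons. Then push the crate's sliding end stop up against the row until everything is packed tight against the far end wall, with all cartons and the divider upright, and leave the can, jar and tomato tray alone.

Things in the scene. Friction and masses are not known exactly. Their poses are not given: they have to be found in the camera images.
- crate: Dark green slatted crate, fixed, turned up to 0.25 rad. Origin: centre of underside; z up; the row runs along its y. Inside 110 mm (x) by 262 mm (y), walls 6 mm, rim 60 mm above the table. The end stop is at its -y end; the inner face of the far end wall is at y = +131 mm. At the start the gaps between cartons are about 5 to 7 mm, with spare room at both ends of the row.
- crate_floor (a point): Centre of the crate's inner floor, 5 mm above the table; axes as the crate's.
- orange_carton: White drink carton with an orange roof, band and dot, 80 mm wide (its x), 46 mm thick (its y, along the row), 110 mm tall, about 0.33 kg, loose. Straight sides up to 85 mm, then a roof: both y sides slope in to a thin ridge along x. Origin: centre of the underside; z up. It stands at one end of the row: either the end by the stop or the end by the fixed wall.
- green_a: White drink carton with a green roof, band and dot, 80 mm wide (its x), 46 mm thick (its y, along the row), 110 mm tall, about 0.33 kg, loose. Straight sides up to 85 mm, then a roof: both y sides slope in to a thin ridge along x. Origin: centre of the underside; z up. One of the two in the middle of the row, the one nearer the stop.
- green_b: Green-roofed carton like green_a; the other one in the middle of the row, nearer the fixed end wall.
- green_c: Green-roofed carton like green_a; at the end of the row opposite the orange one.
- divider: Yellow plastic board, 0.15 kg, loose in the slot of its stand. 84 mm wide (its x), 12 mm thick (y), 110 mm tall, plus a grip tab in the middle of the top edge, 44 mm wide (x), 12 mm thick (y), up to 155 mm above the foot. The lowest 24 mm taper as a wedge to a 4 mm thick foot. Origin: centre of the foot; z up. Same both ways round.
- divider_grip (a point): A point on the divider's middle, in the grip tab, 135 mm above the foot (20 mm below the tab's top); axes as the divider's.
- stand: Grey stand, fixed, on the other side from the crate; base 120 x 90 x 8 mm, turned up to 0.4 rad. The divider's foot stands 8 mm above the table in its slot, which is 15 mm wide (y), 92 mm long (x) and reaches up to 58 mm above the table; its lowest 10 mm narrow to 9 mm: pull the divider straight up. Origin: centre of the underside.
- stop (a joint): End stop: upright aluminium plate across the crate, 104 mm wide, top 106 mm above the table, sliding along crate y. Value in m, near 0 at the start (back at the -y end), growing towards +y, at most 0.09; its face to the row is at crate y = -119 mm + value. Slides at 2.5 N, some 10 to 20 N when pushing the row; stays where left. About 0.054 with the row packed tight, divider in.
- stop_grip (a point): Middle of the stop's black upright grip, 44 mm wide (crate x), 12 mm thick (crate y), top 152 mm and this point 137 mm above the table. It is 30 mm behind (crate -y of) the middle of the 8 mm plate: at value 0 at crate y = -153 mm, outside the end wall. Pinch it from above or push it from behind. Axes as the crate's; moves with the stop.
- can: Food tin with a red label, 66 mm across, 85 mm tall. Origin: centre of the underside. A bystander: leave it alone.
- jar: Jar with a white cap, 62 mm across, 80 mm tall. Origin: centre of the underside. A bystander: leave it alone.
- punnet: Blue tray of small tomatoes, 110 x 90 x 45 mm. Origin: centre of the underside. A bystander: leave it alone.

How it is judged:
By the outcome, as a careful person would: the job done as asked, in the order asked, and still so for the second after the job is handed in, with the robot touching nothing.
It also fails if it takes over 64 s, if anything falls off the work surface, if the arm or the gripper's body presses on something with over 40 N, if the wrist force passes 120 N, or if a joint passes its speed limit or range.

ROBOT

A 6-joint arm with a two-finger parallel gripper is mounted at the origin on the work surface. World frame = base frame: x ahead of the robot, y to its left, z up, the work surface at z = 0. Lengths are in m, angles in rad, forces in N, time in s.
With the tool pointing down it reaches from about 0.35 to 0.975 m from the base axis. Payload 4.9 kg.
Tool frame: the origin (TCP) lies at the centre of the arm's flange, where the gripper is bolted on; the fingertips stand 173 mm ahead of it and the grasp point (between the pads) lies 155 mm ahead of it (ctrl.finger_overhang is the distance from the TCP to the fingertips, in m); z points along the fingers, y is the direction in which the jaws open and shut (so a half turn about z gives the same grasp; the last joint's range is limited). The gripper opens to 85 mm and grips with 20 to 120 N. Pads are 22 mm wide; open, the fingers measure 114 mm over their backs; the gripper's body (76 mm by 85 mm) begins 54 mm behind the grasp point. The pads swing forward as they close: fully open they stand 13 mm farther back than shut.
Start: joints at [-1.232, 0.053, 1.613, -0, 1.476, -0.119], TCP at [0.276, -0.561, 0.405] pointing down, gripper open.
Joint ranges: [-3.01, 3.01], [-1.01, 2.22], [0.06, 2.58], [-1.02, 4.17], [0.09, 2.62], [-3.14, 3.14]. Speed limits (rad/s): [2.57, 2.57, 3.14, 3.14, 3.14, 3.14].

INTERFACE

Orientations are given as a rotation vector (axis times angle).
In Python, from station import ctrl, eyes, spotter gives the robot as it stands.
- The arm moves only by the shell command python3 -m crank 'ROWS' [FORCE]. ROWS is JSON, a list of rows, each a list of 7 numbers: the turn, a rotation vector about the tool's x, y, z in rad, then the shift along the tool's x, y, z in mm, then the closure, from -1 (fully open) to 1 (shut). A call has 1 to 8 rows; each row shifts and turns the pose as measured when the row begins, along the tool's axes as they then stand; what a row does not reach is not made up. A row lasts 1/12 s, in which the tool goes at most 41.7 mm and 7.16 degrees, less where a joint would pass 70% of its speed; a pose out of reach is approached as far as the arm can. A call is refused whole if a number of a shift passes 41.7 or a number of a turn 0.125, either way. A call with a gripper value outside its range is refused whole. The fingers move at their own pace and stop on an object; FORCE is the grip in N (left out, the last holds). Time passes only in rows, so rows that do not move let the fingers close. It gives the time, the measured TCP pose, the force and the opening at its end, in the units of the state.
- ctrl.get_obs(): the state, without advancing time (a new reading comes with each control period).
- eyes.get_image(name): name is "scene" or "top" or "wrist"; returns a dict with "image" (400x640x3 uint8, red, green, blue), "vertical_fov" (degrees; the focal length in pixels is half the picture's height over the tangent of half this angle, whatever the lens; pixels are square), "cx", "cy" (the principal point, pixels), "rvec" (rotation vector, rad) and "tvec" (3), from world to camera coordinates, as OpenCV has them; the wrist camera has in their place "mount" (4x4, takes a point from camera to tool coordinates, whose origin is the TCP and whose axes are the flange's). Camera axes: x right, y down, z forward; pixel columns grow to the right and rows downward; lengths in m; the calibration is good to about 2 mm. A picture is of the moment at which its call begins: read the wrist's pose just before it. There is no depth.
- ctrl.finish_job(): hands the job in, once; it reports no verdict.
Trained networks look in a picture, given as the dict that the camera call returned (one of the last four; its "shot" number tells which), for a name from the list of things; names that differ only in an ending like _2 or _b are one class to them, and where a whole thing is asked for, a point or a joint stands for the part that bears it (a point fixed in the world has none). Each returns a list of dicts, best first, with "confidence" (0 to 1); they miss things now and then, are a little off and sometimes report something else, mostly with a low value. They report only what shows in the picture. A call takes as long as a camera call.
- spotter.look_for(query, picture): "centre" ([x, y, z] in m, in world coordinates, good to about 4 mm: the middle of the surface that is visible of it).
- spotter.outline_of(query, picture): "region" (400x640 bool, what is visible of it).
- spotter.mark_of(query, picture): "centre" ([x, y, z] in m, in world coordinates, good to about 4 mm: a listed point, or the origin of a listed thing).
The state is a dict: "t": time; "q": joint angles; "dq": joint speeds; "effort": joint torques, N m; "tool_pos": TCP position; "tool_rot": TCP orientation; "contact_force": force on the tool from outside, world axes, zero at the start; "wrist_torque": the same for the moment, N m; "opening": finger opening in m.
Only numpy, scipy, OpenCV 4.12 (cv2) and the standard library are available. Lean on these libraries where they do the work, as an engineer would, in place of code of your own. Each camera call takes 0.05 s, during which the arm holds its last target.

## Working session

There is one attempt and no reset: what is moved stays moved. The work goes in short steps, Python scripts to look and compute and a shell command to move; the robot and the scene stay as the last step left them, time stands still between calls to the robot, and variables do not carry over. Pictures are saved under pics/ and viewed, and the job is handed in when it is done.

```bash
ls -la; mkdir -p pics
cat > h.py <<'E'
import numpy as np, cv2
from scipy.spatial.transform import Rotation as R
from station import ctrl, eyes, spotter
def save(p,n): cv2.imwrite('pics/'+n, cv2.cvtColor(p['image'],cv2.COLOR_RGB2BGR))
def cam(p,o=None):
    # returns Rwc (world->cam), t, K
    f=200/np.tan(np.radians(p['vertical_fov'])/2)
    K=np.array([[f,0,p['cx']],[0,f,p['cy']],[0,0,1]])
    if 'mount' in p:
        T=np.eye(4);T[:3,:3]=R.from_rotvec(o['tool_rot']).as_matrix();T[:3,3]=o['tool_pos']
        M=np.linalg.inv(T@np.array(p['mount']))
        return M[:3,:3],M[:3,3],K
    return R.from_rotvec(p['rvec']).as_matrix(),np.array(p['tvec']).ravel(),K
def proj(X,c):
    Rm,t,K=c; y=(Rm@np.atleast_2d(X).T).T+t; y=y@K.T; return y[:,:2]/y[:,2:]
def onz(uv,z,c):
    Rm,t,K=c; d=Rm.T@np.linalg.inv(K)@np.array([uv[0],uv[1],1.]); o=-Rm.T@t
    return o+d*(z-o[2])/d[2]
def tri(uvs,cs):
    A=[];b=[]
    for uv,(Rm,t,K) in zip(uvs,cs):
        d=Rm.T@np.linalg.inv(K)@np.array([uv[0],uv[1],1.]);d/=np.linalg.norm(d);o=-Rm.T@t
        P=np.eye(3)-np.outer(d,d);A.append(P);b.append(P@o)
    return np.linalg.lstsq(np.vstack(A),np.hstack(b),rcond=None)[0]
E
python3 - <<'E'
from h import *
print(ctrl.get_obs()); print(ctrl.finger_overhang)
for n in ['scene','top','wrist']:
    p=eyes.get_image(n); save(p,n+'0.png'); print(n,{k:v for k,v in p.items() if k!='image'})
    for q in ['crate_floor','orange_carton','green_a','divider','divider_grip','stand','stop_grip','can','jar','punnet']:
        print(q,[(np.round(d['centre'],3).tolist(),round(d['confidence'],2)) for d in spotter.mark_of(q,p)[:4]])
E
```

```text
total 12
drwxr-xr-x  3 agent agent 4096 Dec  7 15:09 .
drwxr-xr-x 23 root  root  4096 Dec  7 15:09 ..
drwxr-xr-x  2 agent agent 4096 Dec  7 15:09 pics
{'t': 0.0, 'q': array([-1.23198193e+00,  5.33499481e-02,  1.61430940e+00,  1.91954238e-05,
        1.47599992e+00, -1.18974803e-01]), 'dq': array([ 0.00074403,  0.00198127, -0.00052428, -0.00034001,  0.00040688,
        0.00192483]), 'effort': array([ 8.99752176e-04, -3.93669105e+01, -3.70182252e+01, -2.25195248e-05,
        7.08070263e-03, -2.17411156e-06]), 'tool_pos': array([ 0.27615354, -0.56037698,  0.40345774]), 'tool_rot': array([-3.05765106e+00, -7.12361441e-01,  3.26060382e-04]), 'contact_force': array([0.27387855, 0.95098286, 1.22580098]), 'wrist_torque': array([-0.01410778,  0.01865327, -0.02554708]), 'opening': 0.08555916417812436}
0.1734
scene {'vertical_fov': 53.37050003797289, 'cx': 320.5720712939899, 'cy': 205.23302909786068, 'rvec': array([ 2.28181745,  0.58749855, -0.25580329]), 'tvec': array([-0.53136882, -0.14717148,  1.1793171 ]), 'shot': 1}
crate_floor [([0.499, 0.192, 0.008], 0.6)]
orange_carton [([0.488, 0.126, 
[... 1041 characters left out ...]
6, 0.022, 0.002], 0.94)]
jar [([0.747, 0.199, -0.002], 0.56)]
punnet [([0.731, -0.192, 0.0], 0.87), ([0.503, 0.278, 0.006], 0.17)]
wrist {'vertical_fov': 65.36797280649544, 'cx': 310.7536985068508, 'cy': 202.6297212756566, 'mount': array([[-2.53271689e-04, -9.61013675e-01, -2.76500729e-01,
         7.14887145e-02],
       [ 9.99999965e-01, -2.62838531e-04, -2.46023923e-06,
        -7.65209127e-04],
       [-7.03107218e-05, -2.76500720e-01,  9.61013708e-01,
         3.00525612e-02],
       [ 0.00000000e+00,  0.00000000e+00,  0.00000000e+00,
         1.00000000e+00]]), 'shot': 3}
crate_floor []
orange_carton []
green_a []
divider []
divider_grip []
stand []
stop_grip []
can []
jar []
punnet []
```

View pics/scene0.png

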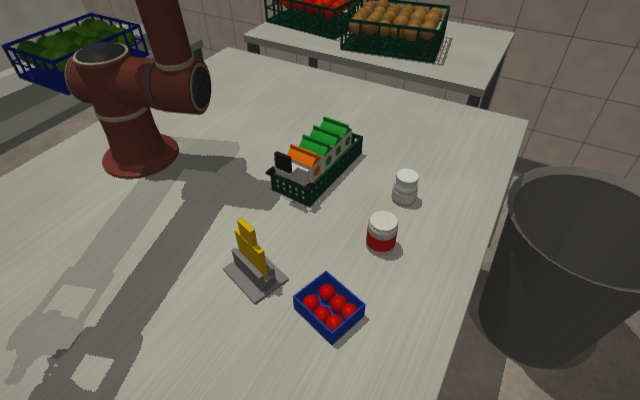

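View pics/top0.png

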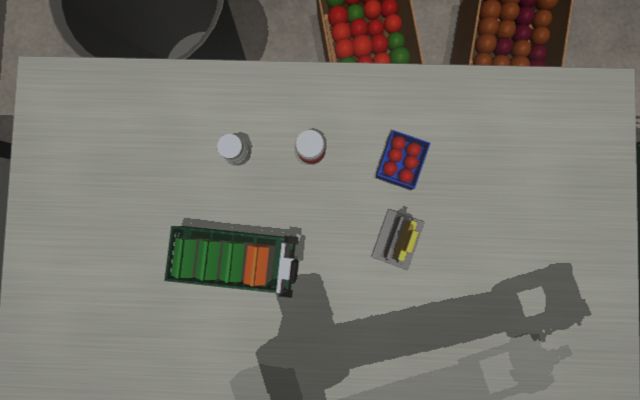

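The orange carton is at the stop end (top view, pixel 258,266). The divider is at about (405,245) with its yellow tab tilted, and the can, jar and tray are clear of the route. I'll go above the divider for a wrist view.

```bash
cat >> h.py <<'E'
def plan(target,yaw,n,maxn=8,o=None):
    """print rounded rows taking TCP to target with tool x at yaw, pointing down, in n rows"""
    o=o or ctrl.get_obs(); Rm=R.from_rotvec(o['tool_rot']).as_matrix(); p=np.array(o['tool_pos'])
    Rt=R.from_euler('z',yaw).as_matrix()@np.diag([1,-1,-1.])
    rv=R.from_matrix(Rm.T@Rt).as_rotvec()
    print('cur yaw',np.arctan2(Rm[1,0],Rm[0,0]).round(4),'pos',p.round(4),'tilt',Rm[:,2].round(4))
    rows=[]
    for i in range(n):
        Ri=Rm@R.from_rotvec(rv*i/n).as_matrix()
        d=Ri.T@((np.array(target)-p)/n)*1000
        rows.append([round(float(v),3) for v in rv/n]+[round(float(v),1) for v in d])
    for r in rows: print(r)
E
python3 -c "
from h import *
plan([0.55,-0.19,0.42],-0.25,13)"
```

```text
cur yaw 0.4578 pos [ 0.2762 -0.5606  0.4047] tilt [ 0. -0. -1.]
[0.0, -0.0, 0.054, 31.5, -16.3, -1.2]
[0.0, -0.0, 0.054, 30.6, -18.0, -1.2]
[0.0, -0.0, 0.054, 29.5, -19.6, -1.2]
[0.0, -0.0, 0.054, 28.4, -21.2, -1.2]
[0.0, -0.0, 0.054, 27.2, -22.7, -1.2]
[0.0, -0.0, 0.054, 26.0, -24.1, -1.2]
[0.0, -0.0, 0.054, 24.6, -25.5, -1.2]
[0.0, -0.0, 0.054, 23.2, -26.8, -1.2]
[0.0, -0.0, 0.054, 21.7, -28.0, -1.2]
[0.0, -0.0, 0.054, 20.1, -29.2, -1.2]
[0.0, -0.0, 0.054, 18.5, -30.2, -1.2]
[0.0, -0.0, 0.054, 16.8, -31.2, -1.2]
[0.0, -0.0, 0.054, 15.1, -32.1, -1.2]
```

```bash
python3 -m crank '[[0,0,0.054,31.5,-16.3,-1.2,-1],[0,0,0.054,30.6,-18,-1.2,-1],[0,0,0.054,29.5,-19.6,-1.2,-1],[0,0,0.054,28.4,-21.2,-1.2,-1],[0,0,0.054,27.2,-22.7,-1.2,-1],[0,0,0.054,26,-24.1,-1.2,-1],[0,0,0.054,24.6,-25.5,-1.2,-1],[0,0,0.054,23.2,-26.8,-1.2,-1]]' 60
python3 -m crank '[[0,0,0.054,21.7,-28,-1.2,-1],[0,0,0.054,20.1,-29.2,-1.2,-1],[0,0,0.054,18.5,-30.2,-1.2,-1],[0,0,0.054,16.8,-31.2,-1.2,-1],[0,0,0.054,15,-32,-1.2,-1],[0,0,0,0,0,0,-1]]'
python3 - <<'E'
from h import *
o=ctrl.get_obs(); p=eyes.get_image('wrist'); save(p,'w1.png')
plan([0.55,-0.19,0.42],-0.25,1,o=o)
for q in ['divider','divider_grip','stand']:
    print(q,[(np.round(d['centre'],3).tolist(),round(d['confidence'],2)) for d in spotter.mark_of(q,p)[:4]])
E
```

```text
t: 2.32
tool_pos: [0.4488, -0.3303, 0.414]
tool_rot: [3.139, -0.013, -0.0]
contact_force: [0.8, 0.0, -0.8]
opening: 0.0853
t: 2.82
tool_pos: [0.5652, -0.1788, 0.4216]
tool_rot: [3.107, -0.451, 0.007]
contact_force: [0.2, -0.5, -0.1]
opening: 0.0851
cur yaw -0.2884 pos [ 0.5652 -0.1788  0.4216] tilt [ 0.0044 -0.0026 -1.    ]
[0.001, -0.005, -0.038, -11.4, 15.1, 1.6]
divider [([0.551, -0.19, 0.008], 0.83)]
divider_grip [([0.553, -0.189, 0.144], 0.71)]
stand [([0.551, -0.189, -0.001], 0.87)]
```

View pics/w1.png

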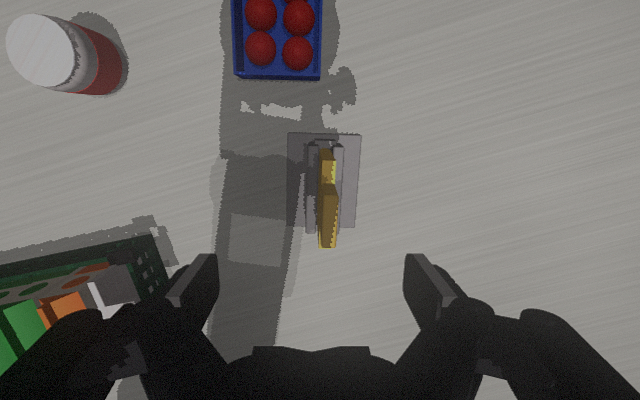

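The divider tab is at pixels (319–337, 185–248) and the stand base at (287,132) to (355,228), both nearly aligned with the jaws. Next I'll measure the yaw.

Run:
```python
from h import *
o=ctrl.get_obs(); p=eyes.get_image('wrist'); c=cam(p,o)
im=cv2.cvtColor(p['image'],cv2.COLOR_RGB2BGR)
cv2.imwrite('pics/w2.png',cv2.resize(im[120:260,270:380],None,fx=5,fy=4.2*5/4.2,interpolation=cv2.INTER_CUBIC)[:700])
cv2.imwrite('pics/w2.png',cv2.resize(im[125:260,265:385],None,fx=4.4,fy=4.4,interpolation=cv2.INTER_CUBIC))
m=spotter.outline_of('divider',p)[0]['region']
ys,xs=np.nonzero(m); print(xs.min(),xs.max(),ys.min(),ys.max())
Z=.163
for v in range(130,255,8):
    r=xs[ys==v]
    if len(r): print(v,r.min(),r.max())
for uv in [(287,132),(361,134),(355,228),(289,227)]: print(onz(uv,.008,c).round(4))
# predicted tab top for center .552,-.19 yaw
```

```text
311 330 146 247
146 317 320
154 313 327
162 312 329
170 313 328
178 313 327
186 312 327
194 311 330
202 311 330
210 311 330
218 311 329
226 311 328
234 311 328
242 311 328
[ 0.6184 -0.1709  0.008 ]
[ 0.5905 -0.2554  0.008 ]
[ 0.4759 -0.2182  0.008 ]
[ 0.5023 -0.136   0.008 ]
```

View pics/w2.png

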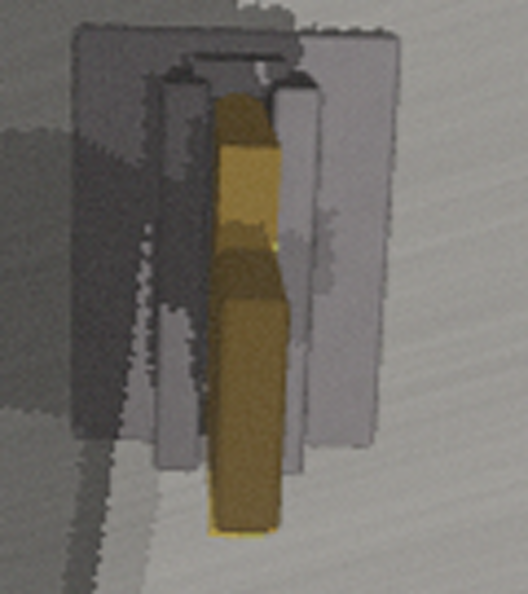

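Run:
```python
from h import *
o=ctrl.get_obs(); p=eyes.get_image('wrist'); c=cam(p,o); o2=ctrl.get_obs(); print(o['tool_pos'],o2['tool_pos'],o['tool_rot'])
im=cv2.cvtColor(p['image'],cv2.COLOR_RGB2BGR)
cv2.imwrite('pics/w3.png',cv2.resize(im[125:260,265:385],None,fx=4.4,fy=4.4,interpolation=cv2.INTER_CUBIC))
S=[onz(uv,.008,c) for uv in [(282,131.1),(355.9,133.4),(349.5,226.1),(282,224.5)]]
T=[onz(uv,.163,c) for uv in [(315.5,193.2),(330.5,193.2),(328.4,245),(314.1,244.5)]]
for Q in (S,T):
    Q=np.array(Q);print(Q.round(4),'c',Q.mean(0).round(4))
    for a,b in ((3,0),(2,1)): d=Q[b]-Q[a];print('yaw',np.arctan2(d[1],d[0]).round(3),np.linalg.norm(d).round(4))
    for a,b in ((1,0),(2,3)): d=Q[b]-Q[a];print(' w',np.linalg.norm(d).round(4), (np.arctan2(d[1],d[0])-np.pi/2).round(3))
for q in ['divider_grip']: print(spotter.mark_of(q,p)[0])
p=eyes.get_image('top'); print(spotter.mark_of('divider_grip',p)[0])
save(p,'t2.png');im=cv2.cvtColor(p['image'],cv2.COLOR_RGB2BGR)
```

```text
[ 0.56214658 -0.1841718   0.42113156] [ 0.5621095  -0.18426329  0.42116009] [ 3.10348579 -0.4591476   0.00419658]
[[ 0.621  -0.1661  0.008 ]
 [ 0.5926 -0.2503  0.008 ]
 [ 0.4803 -0.2124  0.008 ]
 [ 0.5081 -0.1288  0.008 ]] c [ 0.5505 -0.1894  0.008 ]
yaw -0.319 0.1189
yaw -0.325 0.1185
 w 0.0889 -0.325
 w 0.0882 -0.321
[[ 0.5739 -0.191   0.163 ]
 [ 0.5706 -0.2018  0.163 ]
 [ 0.5304 -0.1887  0.163 ]
 [ 0.5341 -0.178   0.163 ]] c [ 0.5523 -0.1899  0.163 ]
yaw -0.316 0.0419
yaw -0.316 0.0423
 w 0.0113 -0.295
 w 0.0113 -0.333
{'centre': [0.5504, -0.1894, 0.144], 'confidence': 0.85}
{'centre': [0.5534, -0.1953, 0.1458], 'confidence': 0.77}
```

View pics/w3.png

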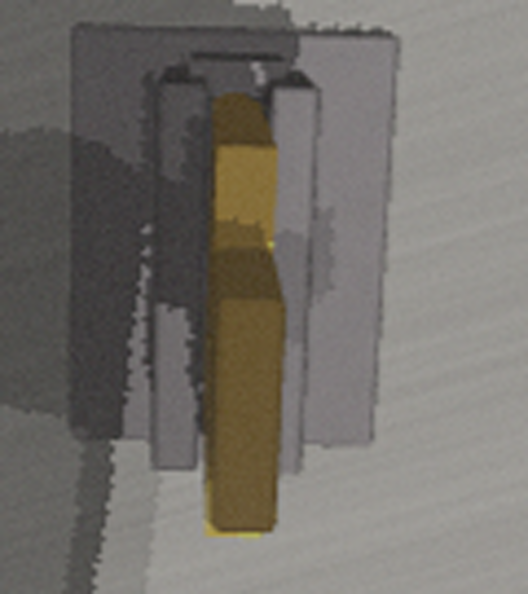

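Yaw is about −0.32, the centre about (0.551, −0.190), and the grip height 0.143–0.146, which agrees with the text. Descending with a stop halfway to check.

```bash
python3 -c "
from h import *
plan([0.551,-0.1895,0.301],-0.32,5)"
```

```text
cur yaw -0.2938 pos [ 0.5623 -0.184   0.4212] tilt [ 0.0023 -0.0045 -1.    ]
[0.001, -0.001, 0.005, -1.9, 1.6, 24.0]
[0.001, -0.001, 0.005, -1.9, 1.6, 24.0]
[0.001, -0.001, 0.005, -1.9, 1.7, 24.0]
[0.001, -0.001, 0.005, -1.8, 1.7, 24.0]
[0.001, -0.001, 0.005, -1.8, 1.7, 24.0]
```

```bash
python3 -m crank '[[0.001,-0.001,0.008,-3.2,2.8,18,-1],[0.001,-0.001,0.008,-3.2,2.8,18,-1],[0.001,-0.001,0.008,-3.2,2.8,18,-1],[0,0,0,0,0,0,-1],[0,0,0,0,0,0,-1]]'
python3 - <<'E'
from h import *
o=ctrl.get_obs(); p=eyes.get_image('wrist'); c=cam(p,o); save(p,'w4.png')
plan([0.551,-0.1895,0.301],-0.32,2,o=o)
print(spotter.mark_of('divider_grip',p)[:1])
for z in (.163,): 
  q=[[0.551+a*.022*np.cos(-.32)-b*.006*np.sin(-.32),-.1895+a*.022*np.sin(-.32)+b*.006*np.cos(-.32),z] for a,b in ((1,1),(1,-1),(-1,-1),(-1,1))]
  print(proj(q,c).round(1))
E
```

```text
t: 3.73
tool_pos: [0.5496, -0.1922, 0.368]
tool_rot: [3.099, -0.504, 0.008]
contact_force: [-0.2, -0.2, 0.1]
opening: 0.0854
cur yaw -0.3227 pos [ 0.5496 -0.1922  0.368 ] tilt [ 0.0047 -0.0026 -1.    ]
[0.001, -0.003, -0.001, 0.0, -1.5, 33.5]
[0.001, -0.003, -0.001, 0.1, -1.5, 33.5]
[{'centre': [0.5495, -0.1903, 0.1412], 'confidence': 0.57}]
[[297.4 200.8]
 [318.  200.7]
 [317.7 269. ]
 [298.4 269. ]]
```

View pics/w4.png

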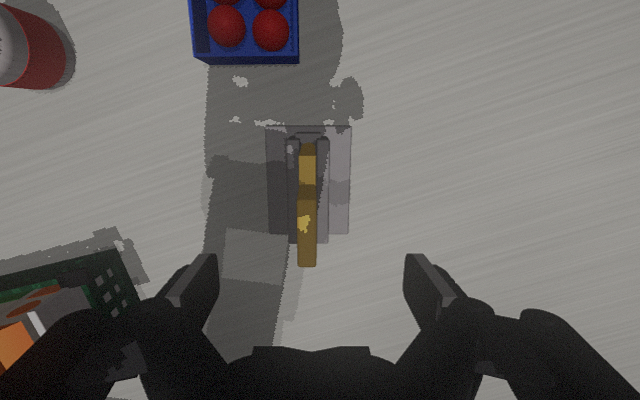

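The predicted tab corners (297–318, 201–269) match the picture (297–317, 200–267), so both height and position are confirmed. Descending to grasp.

```bash
python3 -m crank '[[0,-0.002,0,0,-1,22,-1],[0,-0.002,0,0,-1,22,-1],[0,0,0,0,-0.5,19,-1],[0,0,0,0,0,0,-1],[0,0,0,0,0,0,-1]]'
python3 -c "
from h import *
plan([0.551,-0.1895,0.301],-0.32,1)"
```

```text
t: 4.25
tool_pos: [0.5543, -0.191, 0.3132]
tool_rot: [3.095, -0.502, 0.026]
contact_force: [0.4, 1.1, 1.1]
opening: 0.0854
cur yaw -0.3215 pos [ 0.5543 -0.191   0.3132] tilt [ 0.0152 -0.0082 -0.9999]
[0.003, -0.017, -0.002, -3.9, -0.4, 12.2]
```

```bash
python3 -m crank '[[0.001,-0.009,-0.001,-2,-0.2,6,-1],[0.001,-0.008,-0.001,-2,-0.2,6,-1],[0,0,0,0,0,0,-1],[0,0,0,0,0,0,-1]]'
python3 -c "
from h import *
plan([0.551,-0.1895,0.301],-0.32,1)"
```

```text
t: 4.58
tool_pos: [0.5521, -0.1899, 0.306]
tool_rot: [3.099, -0.498, 0.009]
contact_force: [-0.1, -0.6, 0.5]
opening: 0.0853
cur yaw -0.3189 pos [ 0.5521 -0.1899  0.306 ] tilt [ 0.0054 -0.0037 -1.    ]
[0.002, -0.006, 0.001, -1.2, -0.1, 5.0]
```

```bash
python3 -m crank '[[0.002,-0.006,0,-1.5,-0.1,6,-1],[0,0,0,0,0,0,-1],[0,0,0,0,0,0,1],[0,0,0,0,0,0,1],[0,0,0,0,0,0,1],[0,0,0,0,0,0,1],[0,0,0,0,0,0,1],[0,0,0,0,0,0,1]]' 60
python3 -c "
from h import *
plan([0.551,-0.1895,0.301],-0.32,1)"
```

```text
t: 5.25
tool_pos: [0.5511, -0.1897, 0.3015]
tool_rot: [3.101, -0.499, 0.005]
contact_force: [0.4, -0.1, 0.3]
opening: 0.0121
cur yaw -0.319 pos [ 0.5511 -0.1897  0.3015] tilt [ 0.0027 -0.001  -1.    ]
[0.0, -0.003, 0.001, -0.1, -0.1, 0.5]
```

```bash
python3 -m crank '[[0,0,0,0,0,-12,1],[0,0,0,0,0,-25,1],[0,0,0,0,0,-30,1],[0,0,0,0,0,-30,1],[0,0,0,0,0,-35,1],[0,0,0,0,0,-35,1],[0,0,0,0,0,-30,1],[0,0,0,0,0,0,1]]'
python3 - <<'E'
from h import *
o=ctrl.get_obs();print(o['opening'])
p=eyes.get_image('scene');save(p,'s2.png')
plan([0.44,0.10,0.48],-0.1,9)
E
```

```text
t: 5.92
tool_pos: [0.5492, -0.1887, 0.5055]
tool_rot: [-3.099, 0.498, 0.013]
contact_force: [-0.4, -0.6, -0.5]
opening: 0.0113
0.011322463559029362
cur yaw -0.3189 pos [ 0.549  -0.1887  0.5027] tilt [-0.0106  0.0057 -0.9999]
[-0.0, 0.001, -0.024, -21.5, -26.7, 2.8]
[-0.0, 0.001, -0.024, -20.9, -27.2, 2.8]
[-0.0, 0.001, -0.024, -20.2, -27.7, 2.8]
[-0.0, 0.001, -0.024, -19.5, -28.2, 2.7]
[-0.0, 0.001, -0.024, -18.9, -28.6, 2.7]
[-0.0, 0.001, -0.024, -18.2, -29.1, 2.7]
[-0.0, 0.001, -0.024, -17.4, -29.5, 2.6]
[-0.0, 0.001, -0.024, -16.7, -29.9, 2.6]
[-0.0, 0.001, -0.024, -16.0, -30.3, 2.6]
```

View pics/s2.png

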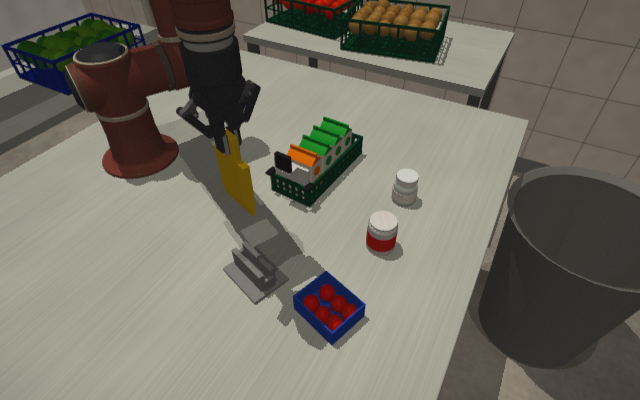

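The divider is held upright (scene, pixel 235,170) and clear of the stand. Now I'll measure the crate and gaps in the unobstructed first top view.

Run:
```python
import cv2
im=cv2.imread('pics/top0.png'); cv2.imwrite('pics/top0z.png',cv2.resize(im[220:300,160:305],None,fx=5.5,fy=5.5,interpolation=cv2.INTER_CUBIC))
```

```text
(no output)
```

View pics/top0z.png

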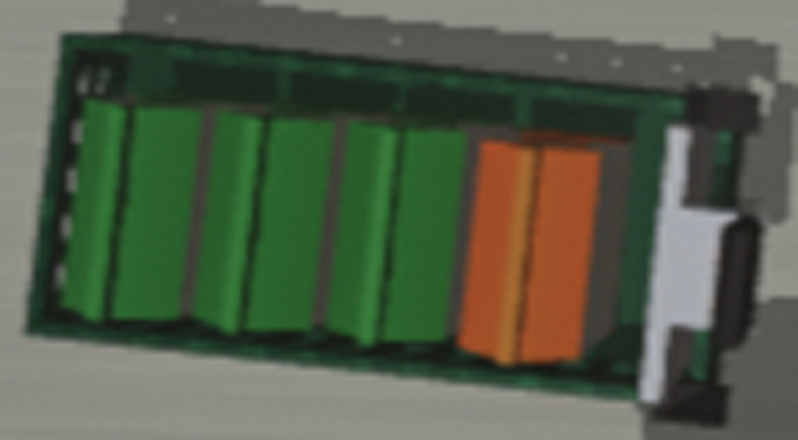

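Run:
```python
from h import *
p=eyes.get_image('top'); c=cam(p); save(p,'t3.png')
f=lambda u,v,z: onz((160+(u+.5)/5.5-.5,220+(v+.5)/5.5-.5),z,c)
C=[f(62,35,.06),f(695,90,.06),f(645,397,.06),f(27,332,.06)]
C=np.array(C);print('rim',C.round(4).tolist(),C.mean(0).round(4))
for a,b in((0,1),(3,2)): d=C[a]-C[b];print('len',np.linalg.norm(d).round(4),'yaw',(np.arctan2(d[1],d[0])-np.pi/2).round(4))
for a,b in((3,0),(2,1)): d=C[b]-C[a];print('wid',np.linalg.norm(d).round(4),'yaw',(np.arctan2(d[1],d[0])).round(4))
def line(n,a,b,z):
    A,B=f(*a,z),f(*b,z);d=A-B;print(n,((A+B)/2).round(4),'len',np.linalg.norm(d).round(4),'yaw',np.arctan2(d[1],d[0]).round(3))
line('orL',(480,142),(460,350),.09);line('orR',(602,150),(580,360),.09);line('orRidge',(528,147),(506,362),.115)
line('gaR',(463,130),(445,342),.09);line('gaRidge',(398,128),(370,345),.115);line('gaL',(347,122),(327,328),.09)
line('gbRidge',(264,118),(236,332),.115)
line('gbR',(332,120),(310,330),.09)
line('gcL',(87,100),(63,308),.09);line('gcR',(200,108),(184,318),.09)
```

```text
rim [[0.5671, 0.323, 0.06], [0.5522, 0.0665, 0.06], [0.43, 0.0823, 0.06], [0.4481, 0.3311, 0.06]] [0.4993 0.2007 0.06  ]
len 0.257 yaw -0.058
len 0.2495 yaw -0.0728
wid 0.1193 yaw -0.0675
wid 0.1233 yaw -0.1286
orL [0.4909 0.1476 0.09  ] len 0.0799 yaw -0.057
orR [0.4888 0.1008 0.09  ] len 0.0806 yaw -0.069
orRidge [0.491  0.1242 0.115 ] len 0.08 yaw -0.065
gaR [0.4945 0.154  0.09  ] len 0.0814 yaw -0.045
gaRidge [0.4962 0.1743 0.115 ] len 0.0811 yaw -0.088
gaL [0.4974 0.1995 0.09  ] len 0.0793 yaw -0.054
gbRidge [0.499  0.2248 0.115 ] len 0.0801 yaw -0.086
gbR [0.4973 0.2057 0.09  ] len 0.0809 yaw -0.062
gcL [0.5025 0.3017 0.09  ] len 0.0804 yaw -0.066
gcR [0.5004 0.256  0.09  ] len 0.0808 yaw -0.03
```

```bash
python3 -c "
from h import *
plan([0.494,0.151,0.475],-0.065,11)"
```

```text
cur yaw -0.3189 pos [ 0.5489 -0.1886  0.4991] tilt [-0.0153  0.008  -0.9999]
[-0.0, 0.002, -0.023, -14.4, -27.7, 2.5]
[-0.0, 0.002, -0.023, -13.7, -28.1, 2.5]
[-0.0, 0.002, -0.023, -13.1, -28.4, 2.4]
[-0.0, 0.002, -0.023, -12.4, -28.7, 2.4]
[-0.0, 0.002, -0.023, -11.8, -29.0, 2.4]
[-0.0, 0.002, -0.023, -11.1, -29.2, 2.4]
[-0.0, 0.002, -0.023, -10.4, -29.5, 2.3]
[-0.0, 0.002, -0.023, -9.8, -29.7, 2.3]
[-0.0, 0.002, -0.023, -9.1, -29.9, 2.3]
[-0.0, 0.002, -0.023, -8.4, -30.1, 2.2]
[-0.0, 0.002, -0.023, -7.7, -30.3, 2.2]
```

View pics/t3.png

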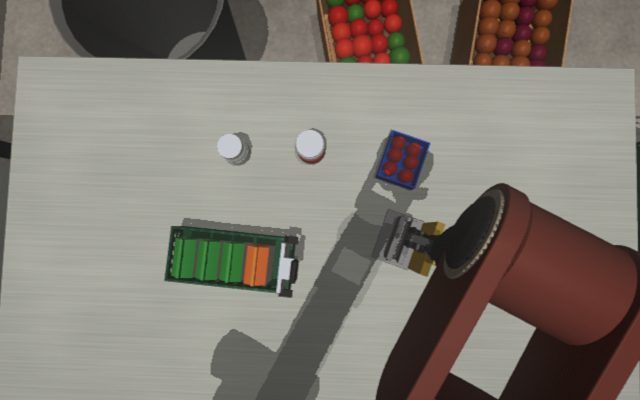

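```bash
python3 -m crank '[[0,0,-0.023,-14.4,-27.7,0,1],[0,0,-0.023,-13.7,-28,0,1],[0,0,-0.023,-13,-28.4,0,1],[0,0,-0.023,-12.4,-28.7,0,1],[0,0,-0.023,-11.8,-29,0,1],[0,0,-0.023,-11,-29.2,0,1],[0,0,-0.023,-10.4,-29.5,0,1],[0,0,-0.023,-9.8,-29.7,0,1]]'
python3 -m crank '[[0,0,-0.023,-9,-29.9,0,1],[0,0,-0.023,-8.4,-30,0,1],[0,0,-0.02,-7,-26,0,1],[0,0,0,0,0,0,1],[0,0,0,0,0,0,1],[0,0,0,0,0,0,1]]'
python3 - <<'E'
from h import *
o=ctrl.get_obs();p=eyes.get_image('wrist');save(p,'w5.png'); print(o['opening'])
plan([0.494,0.151,0.455],-0.065,2)
E
```

```text
t: 6.68
tool_pos: [0.506, 0.0625, 0.48]
tool_rot: [-3.123, 0.217, 0.078]
contact_force: [1.1, 0.1, -1.2]
opening: 0.0112
t: 7.18
tool_pos: [0.4864, 0.1599, 0.4648]
tool_rot: [-3.129, 0.095, 0.12]
contact_force: [1.9, -0.5, -1.7]
opening: 0.0112
0.011240108291659466
cur yaw -0.061 pos [0.4865 0.1595 0.4645] tilt [-0.0767  0.0113 -0.997 ]
[-0.003, 0.039, 0.002, 4.3, 4.0, 4.4]
[-0.003, 0.039, 0.002, 4.2, 4.0, 4.6]
```

View pics/w5.png

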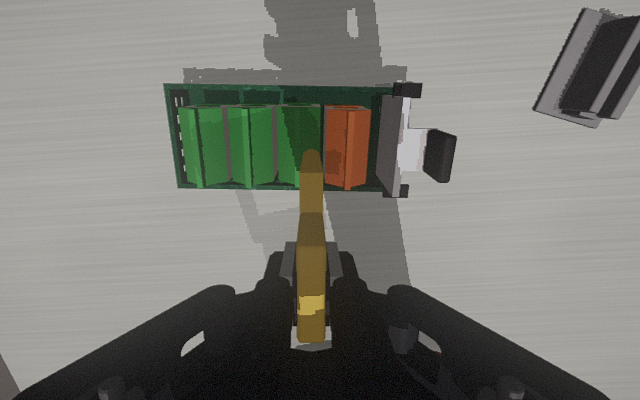

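```bash
python3 -m crank '[[-0.003,0.039,0.002,4.2,4,4,1],[-0.003,0.039,0.002,4.2,4,4,1],[0,0,0,0,0,0,1],[0,0,0,0,0,0,1],[0,0,0,0,0,0,1]]'
python3 - <<'E'
from h import *
plan([0.494,0.151,0.455],-0.065,2)
E
```

```text
t: 7.65
tool_pos: [0.4948, 0.1464, 0.4524]
tool_rot: [3.138, -0.115, -0.006]
contact_force: [0.1, 0.7, -1.5]
opening: 0.0111
cur yaw -0.0732 pos [0.4948 0.1464 0.4524] tilt [-0.0037 -0.0016 -1.    ]
[0.001, 0.002, -0.004, -0.6, -2.3, -1.3]
[0.001, 0.002, -0.004, -0.6, -2.3, -1.3]
```

```bash
python3 -m crank '[[0.002,0.003,-0.008,-1,-4.5,3,1],[0,0,0,0,0,0,1],[0,0,0,0,0,0,1]]'
python3 - <<'E'
from h import *
o=ctrl.get_obs();p=eyes.get_image('wrist');c=cam(p,o);save(p,'w6.png'); print(o['opening'])
plan([0.494,0.151,0.455],-0.065,2,o=o)
q=p['image'][40:260,150:450]; cv2.imwrite('pics/w6z.png',cv2.cvtColor(cv2.resize(q,None,fx=2.66,fy=2.66,interpolation=cv2.INTER_CUBIC),cv2.COLOR_RGB2BGR))
print([ (d['centre'],d['confidence']) for d in spotter.mark_of('divider',p)[:2]])
for n in ('scene','top'):
    p=eyes.get_image(n); save(p,n+'6.png'); print(n,[ (d['centre'],d['confidence']) for d in spotter.mark_of('divider',p)[:2]])
E
```

```text
t: 7.9
tool_pos: [0.4942, 0.1506, 0.4495]
tool_rot: [-3.139, 0.104, 0.003]
contact_force: [-0.4, -0.0, -1.4]
opening: 0.0112
0.011203711180444354
cur yaw -0.0663 pos [0.4942 0.1506 0.4495] tilt [-1.6e-03  8.0e-04 -1.0e+00]
[-0.0, 0.001, -0.001, -0.1, -0.2, -2.8]
[-0.0, 0.001, -0.001, -0.1, -0.2, -2.8]
[([0.4945, 0.149, 0.1535], 0.66)]
scene [([0.4946, 0.1528, 0.1546], 0.94), ([0.7538, 0.0127, 0.0018], 0.7)]
top [([0.4948, 0.1535, 0.1545], 0.87)]
```

View pics/w6z.png

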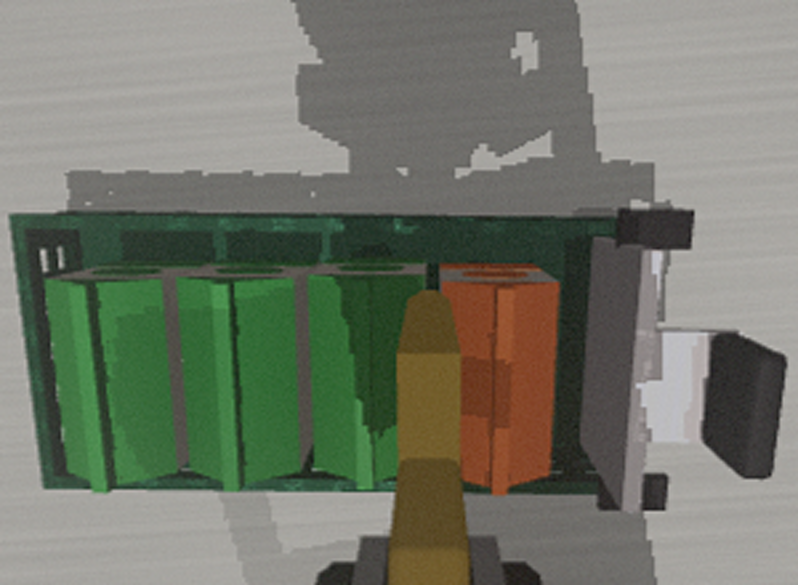

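View pics/scene6.png

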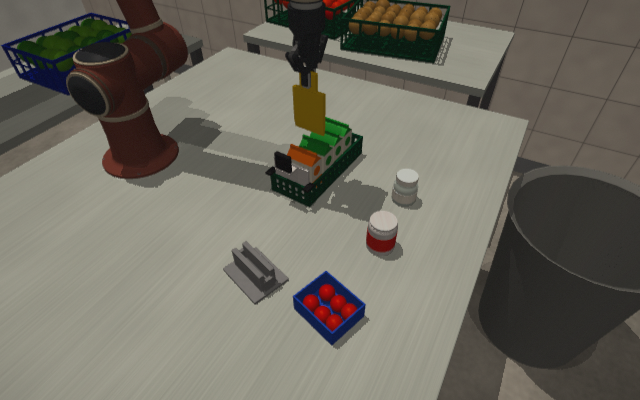

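Run:
```python
from h import *
o=ctrl.get_obs();p=eyes.get_image('wrist');c=cam(p,o)
q=p['image'][120:260,250:370]; cv2.imwrite('pics/w7z.png',cv2.cvtColor(cv2.resize(q,None,fx=4.2,fy=4.2,interpolation=cv2.INTER_CUBIC),cv2.COLOR_RGB2BGR))
f=lambda u,v,z: onz((150+u/2.66,40+v/2.66),z,c)
for u,v in ((426,276),(440,276),(433,276)): print(f(u,v,.09).round(4))
a=-.066;e=np.array([np.cos(a),np.sin(a),0])
foot=np.array([.4942,.1506,.4495-.2935])
for s in (-1,1):
  for t in (-1,1): print('foot corner pred',(proj(foot+s*.042*e+t*.002*np.array([-e[1],e[0],0]),c)[0]-[250,120])*4.2)
g=np.array([.4927,.1508,.09])
print('gap end pred', (proj(g+.04*e,c)[0]-[250,120])*4.2)
```

```text
[0.5339 0.1501 0.09  ]
[0.5335 0.1446 0.09  ]
[0.5337 0.1474 0.09  ]
foot corner pred [271.26318798 509.83621026]
foot corner pred [252.84919161 509.83971272]
foot corner pred [272.47887176 119.70649628]
foot corner pred [252.41932469 119.71552396]
gap end pred [260.81127891 104.50193096]
```

View pics/w7z.png

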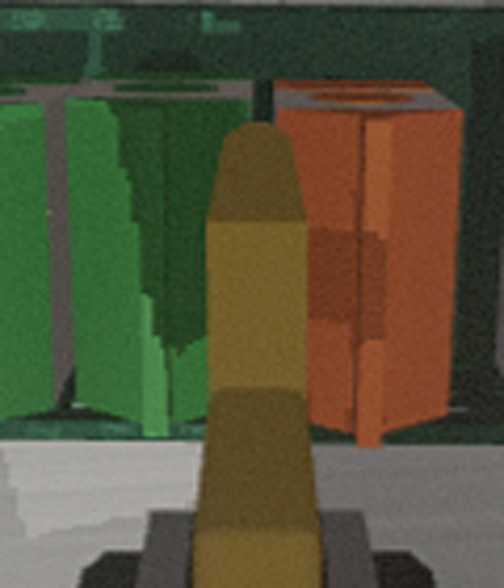

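The gap's far end is at zoom pixel (252–274, 100) and the foot is centred at about 261, so they line up within 0.5 mm. Descending in steps.

```bash
python3 -m crank '[[0,0,0,0,0.5,10,1],[0,0,0,0,0,10,1],[0,0,0,0,0,10,1],[0,0,0,0,0,0,1],[0,0,0,0,0,0,1]]' 70
python3 - <<'E'
from h import *
plan([0.494,0.1502,0.40],-0.066,2)
E
```

```text
t: 8.67
tool_pos: [0.4939, 0.15, 0.4155]
tool_rot: [-3.139, 0.104, 0.004]
contact_force: [0.5, 0.7, -1.2]
opening: 0.0111
cur yaw -0.0663 pos [0.4939 0.15   0.4155] tilt [-2.5e-03  6.0e-04 -1.0e+00]
[-0.0, 0.001, -0.0, 0.1, -0.1, 7.7]
[-0.0, 0.001, -0.0, 0.0, -0.1, 7.7]
```

```bash
python3 -m crank '[[0,0.001,0,0,-0.1,8,1],[0,0.001,0,0,-0.1,8,1],[0,0,0,0,0,7,1],[0,0,0,0,0,0,1],[0,0,0,0,0,0,1]]' 70
python3 - <<'E'
from h import *
o=ctrl.get_obs();p=eyes.get_image('wrist');c=cam(p,o)
plan([0.494,0.1502,0.36],-0.066,4,o=o)
q=p['image'][100:260,250:370]; cv2.imwrite('pics/w8z.png',cv2.cvtColor(cv2.resize(q,None,fx=4.,fy=4.,interpolation=cv2.INTER_CUBIC)[:600],cv2.COLOR_RGB2BGR))
E
```

```text
t: 9.08
tool_pos: [0.4937, 0.1502, 0.3889]
tool_rot: [-3.14, 0.104, 0.003]
contact_force: [-0.5, 0.5, -2.4]
opening: 0.011
cur yaw -0.0663 pos [0.4937 0.1502 0.3889] tilt [-2.e-03  2.e-04 -1.e+00]
[-0.0, 0.001, -0.0, 0.1, -0.0, 7.2]
[-0.0, 0.001, -0.0, 0.1, -0.0, 7.2]
[-0.0, 0.001, -0.0, 0.1, -0.0, 7.2]
[-0.0, 0.001, -0.0, 0.1, -0.0, 7.2]
```

View pics/w8z.png

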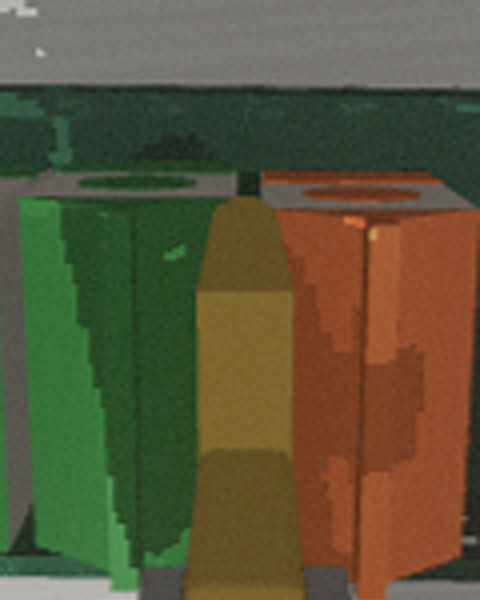

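The gap is at zoom x 238–260 with the foot centred over it (about 248). Continuing slowly and watching the force.

```bash
python3 -m crank '[[0,0.001,0,0,0,6,1],[0,0,0,0,0,6,1],[0,0,0,0,0,6,1],[0,0,0,0,0,6,1],[0,0,0,0,0,0,1]]' 80
python3 - <<'E'
from h import *
o=ctrl.get_obs();p=eyes.get_image('wrist');c=cam(p,o)
plan([0.494,0.1502,0.2985],-0.066,8,o=o); print(o['contact_force'],o['wrist_torque'],o['opening'])
q=p['image'][100:260,200:420]; cv2.imwrite('pics/w9z.png',cv2.cvtColor(cv2.resize(q,None,fx=3.6,fy=3.6,interpolation=cv2.INTER_CUBIC)[:600],cv2.COLOR_RGB2BGR))
E
```

```text
t: 9.55
tool_pos: [0.4945, 0.15, 0.3653]
tool_rot: [3.14, -0.105, 0.007]
contact_force: [0.1, -0.2, -2.2]
opening: 0.011
cur yaw -0.0669 pos [0.4945 0.15   0.3653] tilt [ 4.2e-03 -2.0e-04 -1.0e+00]
[-0.0, -0.001, -0.0, -0.1, -0.0, 8.4]
[-0.0, -0.001, -0.0, -0.1, -0.0, 8.4]
[-0.0, -0.001, -0.0, -0.1, -0.0, 8.4]
[-0.0, -0.001, -0.0, -0.1, -0.0, 8.4]
[-0.0, -0.001, -0.0, -0.1, -0.0, 8.4]
[-0.0, -0.001, -0.0, -0.1, -0.0, 8.4]
[-0.0, -0.001, -0.0, -0.1, -0.0, 8.4]
[-0.0, -0.001, -0.0, -0.1, -0.0, 8.4]
[ 0.13218167 -0.1694142  -2.2195539 ] [-0.02073556 -0.07208167 -0.07925721] 0.010999694014009133
```

View pics/w9z.png

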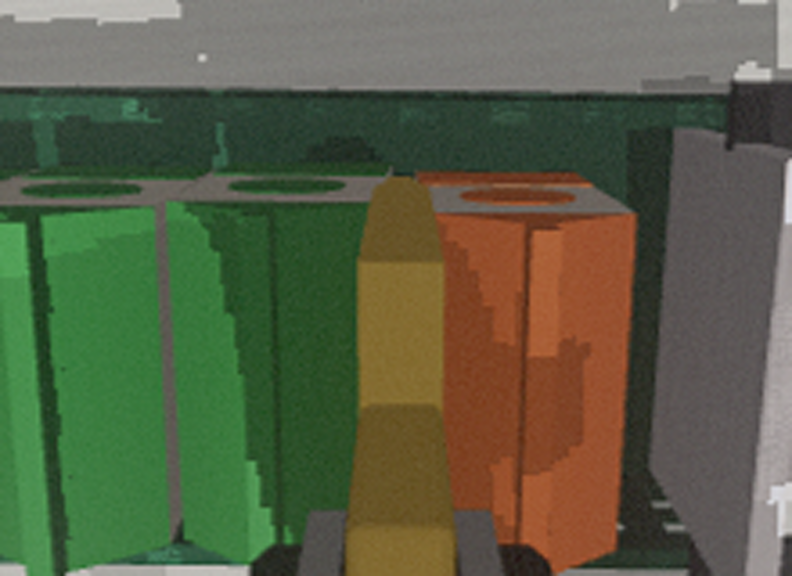

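```bash
python3 -m crank '[[0,-0.003,0,-0.3,0,6,1],[0,-0.001,0,0,0,6,1],[0,0,0,0,0,6,1],[0,0,0,0,0,6,1],[0,0,0,0,0,0,1]]' 90
python3 - <<'E'
from h import *
o=ctrl.get_obs();plan([0.494,0.1502,0.2985],-0.066,6,o=o); print(o['contact_force'],o['wrist_torque'],o['opening'])
E
```

```text
t: 10.02
tool_pos: [0.4947, 0.1502, 0.3408]
tool_rot: [-3.139, 0.105, -0.005]
contact_force: [-0.4, 0.2, -2.1]
opening: 0.0109
cur yaw -0.0669 pos [0.4947 0.1502 0.3408] tilt [ 0.003  0.001 -1.   ]
[-0.0, -0.0, -0.0, -0.1, 0.0, 7.1]
[-0.0, -0.0, -0.0, -0.1, 0.0, 7.1]
[-0.0, -0.0, -0.0, -0.1, 0.0, 7.1]
[-0.0, -0.0, -0.0, -0.1, 0.0, 7.1]
[-0.0, -0.0, -0.0, -0.1, 0.0, 7.1]
[-0.0, -0.0, -0.0, -0.1, 0.0, 7.1]
[-0.41092838  0.16709781 -2.14803309] [-0.1102394  -0.19604817 -0.11176177] 0.010866672745892881
```

Run:
```python
from h import *
o=ctrl.get_obs();p=eyes.get_image('wrist');c=cam(p,o)
q=p['image'][60:260,200:420]; cv2.imwrite('pics/w10z.png',cv2.cvtColor(cv2.resize(q,None,fx=3,fy=3,interpolation=cv2.INTER_CUBIC)[:600],cv2.COLOR_RGB2BGR))
p=eyes.get_image('scene'); q=p['image'][60:220,240:400]; cv2.imwrite('pics/s10z.png',cv2.cvtColor(cv2.resize(q,None,fx=3.7,fy=3.7,interpolation=cv2.INTER_CUBIC)[:600],cv2.COLOR_RGB2BGR))
```

```text
(no output)
```

View pics/w10z.png

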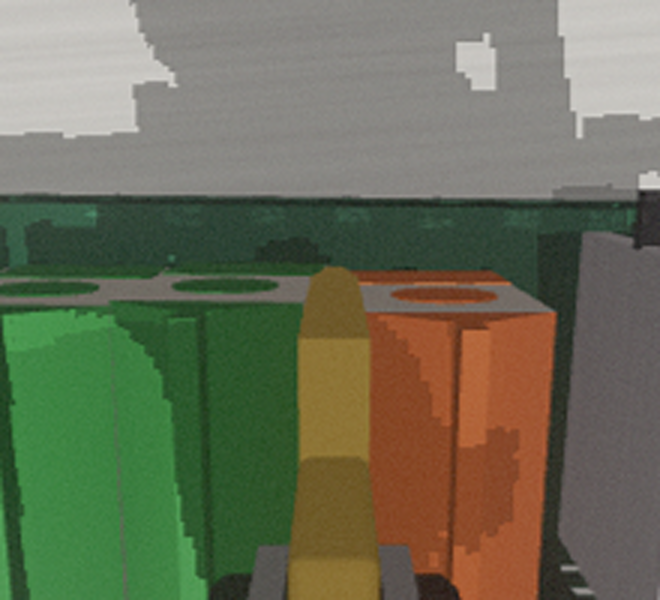

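View pics/s10z.png

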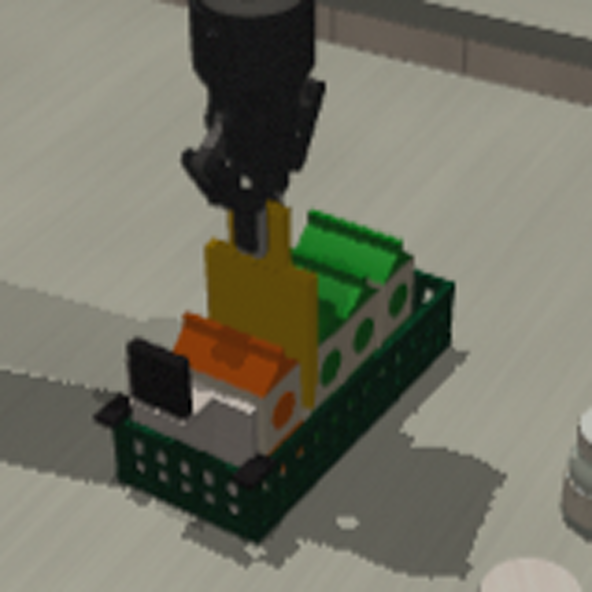

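The board is entering cleanly, the cartons are parting and everything is upright. Going on down.

```bash
python3 -m crank '[[0,-0.002,0,-0.3,0,6,1],[0,0,0,0,0,6,1],[0,0,0,0,0,6,1],[0,0,0,0,0,6,1],[0,0,0,0,0,5,1],[0,0,0,0,0,0,1],[0,0,0,0,0,0,1]]' 90
python3 - <<'E'
from h import *
o=ctrl.get_obs();plan([0.494,0.1502,0.2985],-0.066,3,o=o); print(o['contact_force'],o['wrist_torque'],o['opening'])
E
```

```text
t: 10.7
tool_pos: [0.4948, 0.15, 0.3104]
tool_rot: [-3.14, 0.105, -0.003]
contact_force: [0.9, -0.2, -0.9]
opening: 0.0109
cur yaw -0.0668 pos [0.4948 0.15   0.3104] tilt [ 2.e-03  2.e-04 -1.e+00]
[-0.0, -0.001, -0.0, -0.3, -0.0, 4.0]
[-0.0, -0.001, -0.0, -0.3, -0.0, 4.0]
[-0.0, -0.001, -0.0, -0.3, -0.0, 4.0]
[ 0.93499659 -0.15865433 -0.90332786] [-0.14464877 -0.08284963 -0.02522632] 0.010862956780695108
```

```bash
python3 -m crank '[[0,-0.001,0,-0.2,0,4,1],[0,0,0,0,0,4,1],[0,0,0,0,0,3,1],[0,0,0,0,0,0,1],[0,0,0,0,0,0,1]]' 90
python3 - <<'E'
from h import *
o=ctrl.get_obs();plan([0.494,0.1502,0.2985],-0.066,3,o=o); print(o['contact_force'],o['wrist_torque'],o['opening'])
E
```

```text
t: 11.12
tool_pos: [0.4946, 0.1501, 0.2987]
tool_rot: [-3.14, 0.105, -0.0]
contact_force: [-0.2, -1.3, -0.1]
opening: 0.0108
cur yaw -0.0666 pos [0.4946 0.1501 0.2987] tilt [ 2.e-04  3.e-04 -1.e+00]
[-0.0, -0.0, -0.0, -0.2, -0.0, 0.1]
[-0.0, -0.0, -0.0, -0.2, -0.0, 0.1]
[-0.0, -0.0, -0.0, -0.2, -0.0, 0.1]
[-0.21200241 -1.27061479 -0.10765482] [-0.15695012  0.13681441 -0.05958407] 0.010773907342286854
```

```bash
python3 -m crank '[[0,0,0,0,0,2,1],[0,0,0,0,0,2,1],[0,0,0,0,0,0,1]]' 90; python3 -m crank '[[0,0,0,0,0,2,1],[0,0,0,0,0,0,1]]'
```

```text
t: 11.37
tool_pos: [0.4953, 0.1503, 0.2991]
tool_rot: [3.14, -0.104, 0.0]
contact_force: [-0.2, -0.1, -2.4]
opening: 0.011
t: 11.53
tool_pos: [0.4957, 0.1503, 0.2988]
tool_rot: [3.139, -0.104, 0.003]
contact_force: [-0.4, 0.2, -2.5]
opening: 0.011
```

```bash
python3 -m crank '[[0,0,0,0,0,4,1],[0,0,0,0,0,4,1]]'; python3 -m crank '[[0,0,0,0,0,0,1]]'
python3 - <<'E'
from h import *
p=eyes.get_image('wrist');save(p,'w11.png')
p=eyes.get_image('scene'); q=p['image'][60:220,240:400]; cv2.imwrite('pics/s11z.png',cv2.cvtColor(cv2.resize(q,None,fx=3.7,fy=3.7,interpolation=cv2.INTER_CUBIC)[:600],cv2.COLOR_RGB2BGR))
o=ctrl.get_obs();plan([0.494,0.1502,0.2985],-0.066,1,o=o)
print(o['contact_force'],o['effort'])
print([ (d['centre'],d['confidence']) for d in spotter.mark_of('divider',p)[:2]])
E
```

```text
t: 11.7
tool_pos: [0.4971, 0.1507, 0.2987]
tool_rot: [3.139, -0.103, 0.004]
contact_force: [-12.7, -2.9, 25.4]
opening: 0.0107
t: 11.78
tool_pos: [0.4973, 0.1507, 0.2996]
tool_rot: [3.139, -0.103, 0.004]
contact_force: [-0.1, -0.5, -3.1]
opening: 0.0108
cur yaw -0.0656 pos [0.4973 0.1506 0.2988] tilt [ 0.0035 -0.0011 -1.    ]
[0.001, -0.004, 0.0, -3.2, 0.6, 0.3]
[-0.08390781 -1.0035468  -0.25719301] [ 8.67983121e-01 -3.07176948e+01 -3.56078303e+01  4.94604036e-01
  5.26006753e-02  2.54433998e-02]
[([0.4983, 0.1539, 0.0033], 0.93)]
```

View pics/s11z.png

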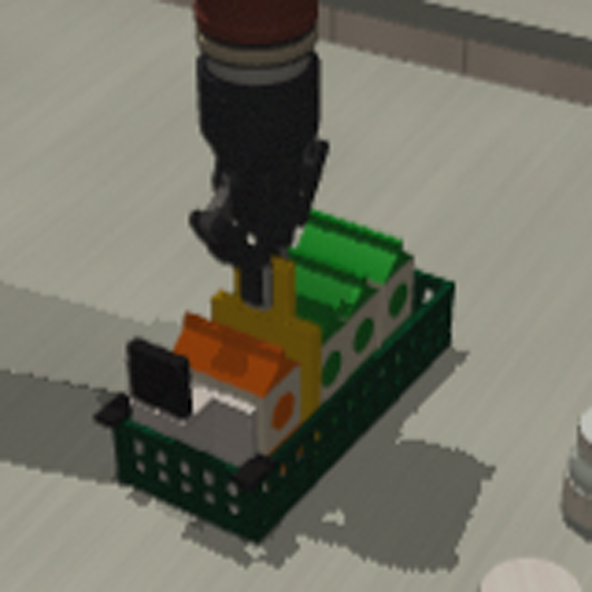

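View pics/w11.png

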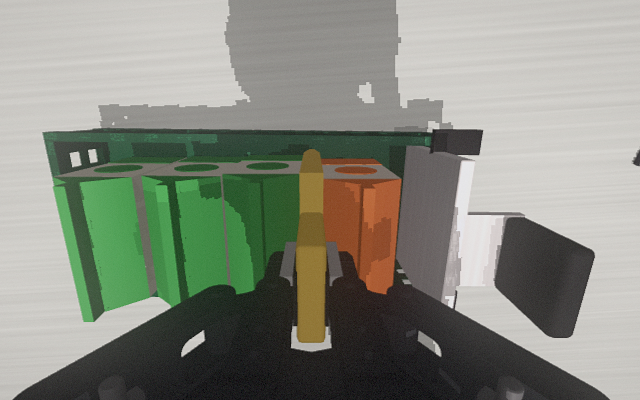

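The foot is home: pushing down gave a 25 N reaction with the TCP at 0.2987, which is foot offset 0.2935 + 0.005. Releasing and rising.

```bash
python3 -m crank '[[0,0,0,0,0,0,-1],[0,0,0,0,0,0,-1],[0,0,0,0,0,0,-1],[0,0,0,0,0,0,-1],[0,0,0,0,0,0,-1],[0,0,0,0,0,0,-1]]'
python3 -m crank '[[0,0,0,0,0,-10,-1],[0,0,0,0,0,-20,-1],[0,0,0,0,0,-25,-1],[0,0,0,0,0,-25,-1],[0,0,0,0,0,-20,-1],[0,0,0,0,0,0,-1],[0,0,0,0,0,0,-1]]'
python3 - <<'E'
from h import *
o=ctrl.get_obs();p=eyes.get_image('wrist');save(p,'w12.png');c=cam(p,o)
print(o['tool_pos'],o['tool_rot'])
for q in ['divider','stop_grip','orange_carton','green_a','divider_grip']: print(q,[(np.round(d['centre'],3).tolist(),round(d['confidence'],2)) for d in spotter.mark_of(q,p)[:4]])
p=eyes.get_image('scene'); save(p,'s12.png')
for q in ['stop_grip','divider','orange_carton','crate']: print(q,[(np.round(d['centre'],4).tolist(),round(d['confidence'],2)) for d in spotter.mark_of(q,p)[:4]])
E
```

```text
t: 12.43
tool_pos: [0.4966, 0.1511, 0.2953]
tool_rot: [-3.138, 0.104, -0.001]
contact_force: [-0.9, -0.8, 0.0]
opening: 0.0821
t: 13.02
tool_pos: [0.4957, 0.1509, 0.4012]
tool_rot: [-3.138, 0.104, 0.003]
contact_force: [0.1, 0.2, 0.3]
opening: 0.0853
[0.49572759 0.15094636 0.40119449] [-3.13782284e+00  1.03604016e-01  3.12964640e-03]
divider [([0.497, 0.148, 0.003], 0.89)]
stop_grip []
orange_carton [([0.491, 0.122, -0.002], 0.65)]
green_a [([0.497, 0.233, 0.005], 0.79), ([0.494, 0.182, 0.005], 0.72), ([0.501, 0.28, 0.003], 0.63)]
divider_grip [([0.496, 0.15, 0.138], 0.85)]
stop_grip [([0.4856, 0.0412, 0.1398], 0.8)]
divider [([0.4988, 0.1521, 0.0015], 0.56)]
orange_carton [([0.487, 0.1224, 0.006], 0.83)]
crate [([0.4968, 0.1927, 0.0022], 0.89)]
```

View pics/w12.png

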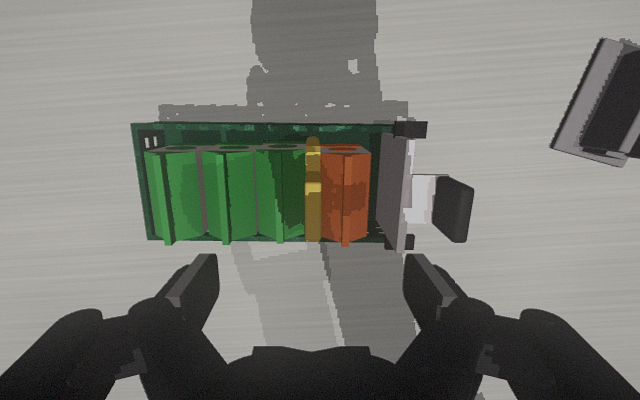

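The divider stands home between orange and green_a (pixel 312,190) and the stop is still back at (455,210). Moving over the stop grip.

```bash
python3 -c "
from h import *
plan([0.4875,0.039,0.38],-0.066,4)"
```

```text
cur yaw -0.0661 pos [0.4956 0.1509 0.3993] tilt [-0.0051  0.0015 -1.    ]
[-0.0, 0.001, -0.0, -0.2, 28.0, 4.8]
[-0.0, 0.001, -0.0, -0.2, 28.0, 4.8]
[-0.0, 0.001, -0.0, -0.2, 28.0, 4.8]
[-0.0, 0.001, -0.0, -0.2, 28.0, 4.8]
```

```bash
python3 -m crank '[[0,0.001,0,-0.2,28,3,-1],[0,0.001,0,-0.2,28,4,-1],[0,0.001,0,-0.2,28,4,-1],[0,0.001,0,-0.2,26,4,-1],[0,0,0,0,0,0,-1],[0,0,0,0,0,0,-1],[0,0,0,0,0,0,-1]]'
python3 - <<'E'
from h import *
o=ctrl.get_obs();p=eyes.get_image('wrist');save(p,'w13.png');c=cam(p,o)
plan([0.4875,0.039,0.297],-0.066,4,o=o)
print('stop_grip',[(np.round(d['centre'],4).tolist(),round(d['confidence'],2)) for d in spotter.mark_of('stop_grip',p)[:4]])
a=-.066;e=np.array([np.cos(a),np.sin(a),0]);n=np.array([-e[1],e[0],0])
print(proj([np.array([.4875,.039,.152])+s*.022*e+t*.006*n for s,t in((1,1),(1,-1),(-1,-1),(-1,1))],c).round(1))
E
```

```text
t: 14.15
tool_pos: [0.4873, 0.038, 0.3831]
tool_rot: [-3.138, 0.099, 0.001]
contact_force: [-0.1, -0.2, -0.5]
opening: 0.0854
cur yaw -0.0632 pos [0.4873 0.038  0.3831] tilt [-9.0e-04  2.1e-03 -1.0e+00]
[-0.001, 0.0, 0.001, 0.1, -0.2, 21.5]
[-0.001, 0.0, 0.001, 0.1, -0.2, 21.5]
[-0.001, 0.0, 0.001, 0.0, -0.2, 21.5]
[-0.001, 0.0, 0.001, 0.0, -0.2, 21.5]
stop_grip [([0.4842, 0.0371, 0.1348], 0.67), ([0.5497, -0.1923, -0.0032], 0.17)]
[[303.  189.2]
 [321.1 189.2]
 [320.4 250.2]
 [303.3 250.1]]
```

View pics/w13.png

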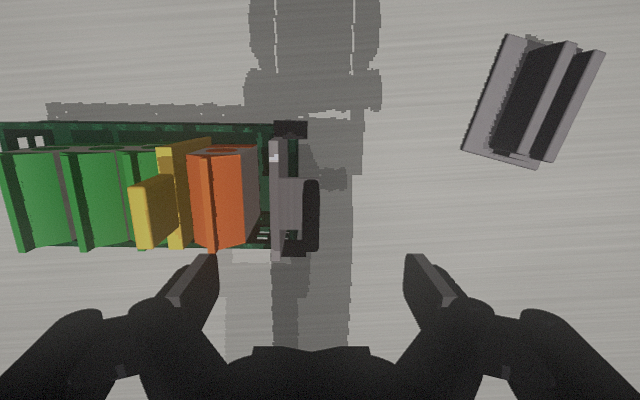

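The grip is at (302–319, 181–250), as predicted. Descending and pinching.

```bash
python3 -m crank '[[-0.001,0,0,0,-0.3,20,-1],[0,0,0,0,-0.3,20,-1],[0,0,0,0,0,20,-1],[0,0,0,0,0,16,-1],[0,0,0,0,0,0,-1],[0,0,0,0,0,0,-1]]'
python3 -c "
from h import *
plan([0.4875,0.039,0.297],-0.066,1)"
```

```text
t: 14.75
tool_pos: [0.4892, 0.0447, 0.3084]
tool_rot: [-3.138, 0.083, -0.01]
contact_force: [0.2, 0.3, 1.0]
opening: 0.0852
cur yaw -0.053 pos [0.4892 0.0447 0.3084] tilt [ 0.0066  0.002  -1.    ]
[-0.002, -0.006, 0.013, -1.5, 5.8, 11.4]
```

```bash
python3 -m crank '[[-0.001,-0.003,0.006,-0.8,2.9,6,-1],[-0.001,-0.003,0.006,-0.8,2.9,6,-1],[0,0,0,0,0,0,-1],[0,0,0,0,0,0,-1]]'
python3 -c "
from h import *
plan([0.4875,0.039,0.297],-0.066,1)"
```

```text
t: 15.08
tool_pos: [0.4883, 0.0397, 0.2988]
tool_rot: [-3.14, 0.1, -0.008]
contact_force: [-0.2, -0.8, -0.0]
opening: 0.085
cur yaw -0.0638 pos [0.4883 0.0397 0.2988] tilt [ 4.8e-03 -1.0e-04 -1.0e+00]
[-0.0, -0.005, 0.002, -0.8, 0.7, 1.8]
```

```bash
python3 -m crank '[[0,-0.004,0.002,-0.8,0.7,1.8,1],[0,0,0,0,0,0,1],[0,0,0,0,0,0,1],[0,0,0,0,0,0,1],[0,0,0,0,0,0,1],[0,0,0,0,0,0,1],[0,0,0,0,0,0,1]]' 50
python3 -c "
from h import *
o=ctrl.get_obs();plan([0.4875,0.039,0.297],-0.066,1,o=o);print(o['contact_force'],o['wrist_torque'])"
```

```text
t: 15.67
tool_pos: [0.4882, 0.0386, 0.2993]
tool_rot: [-3.139, 0.106, -0.007]
contact_force: [-0.8, 0.6, 0.5]
opening: 0.0109
cur yaw -0.0677 pos [0.4882 0.0386 0.2993] tilt [ 4.5e-03  1.0e-04 -1.0e+00]
[-0.0, -0.004, -0.002, -0.7, -0.4, 2.3]
[-0.82841292  0.6177443   0.47422924] [ 0.06670058  0.04940702 -0.34278059]
```

Pinched (opening 10.9 mm). Pushing along crate +y, which is tool −y.

```bash
python3 -m crank '[[0,-0.002,0,0,-6,0,1],[0,0,0,0,-8,0,1],[0,0,0,0,-8,0,1],[0,0,0,0,-6,0,1],[0,0,0,0,0,0,1]]' 50
python3 -c "
from h import *
o=ctrl.get_obs();plan([0.4917,0.0925,0.2993],-0.066,4,o=o);print(o['contact_force'],o['opening'])"
```

```text
t: 16.08
tool_pos: [0.4905, 0.0675, 0.2993]
tool_rot: [3.134, -0.109, 0.005]
contact_force: [-0.1, -4.4, -0.1]
opening: 0.0109
cur yaw -0.0698 pos [0.4905 0.0675 0.2993] tilt [ 0.0031 -0.0058 -1.    ]
[0.001, -0.001, -0.001, -0.1, -6.2, -0.0]
[0.001, -0.001, -0.001, -0.1, -6.2, -0.0]
[0.001, -0.001, -0.001, -0.1, -6.2, -0.0]
[0.001, -0.001, -0.001, -0.1, -6.2, 0.0]
[-0.07120678 -4.42002694 -0.05586593] 0.01089555741718892
```

```bash
python3 -m crank '[[0.001,-0.001,-0.001,0,-5,0,1],[0.001,-0.001,-0.001,0,-5,0,1],[0.001,0,0,0,-5,0,1]]' 60; python3 -m crank '[[0,0,0,0,-3,0,1],[0,0,0,0,-3,0,1]]'
python3 - <<'E'
from h import *
o=ctrl.get_obs();plan([0.4917,0.0925,0.2993],-0.066,4,o=o);print(o['contact_force'],o['opening'])
p=eyes.get_image('wrist');save(p,'w14.png')
E
```

```text
t: 16.33
tool_pos: [0.4918, 0.0814, 0.2994]
tool_rot: [3.127, -0.106, 0.002]
contact_force: [-1.4, -10.9, 1.7]
opening: 0.0106
t: 16.5
tool_pos: [0.4923, 0.0867, 0.2994]
tool_rot: [3.121, -0.107, 0.001]
contact_force: [-0.9, -9.9, 0.5]
opening: 0.011
cur yaw -0.0688 pos [0.4923 0.0867 0.2994] tilt [-1.000e-04 -1.870e-02 -9.998e-01]
[0.005, -0.0, -0.001, -0.3, -1.4, -0.0]
[0.005, -0.0, -0.001, -0.3, -1.4, -0.0]
[0.005, -0.0, -0.001, -0.3, -1.4, 0.0]
[0.005, -0.0, -0.001, -0.3, -1.4, 0.0]
[-0.88631371 -9.88344757  0.47459216] 0.01095625915759407
```

View pics/w14.png

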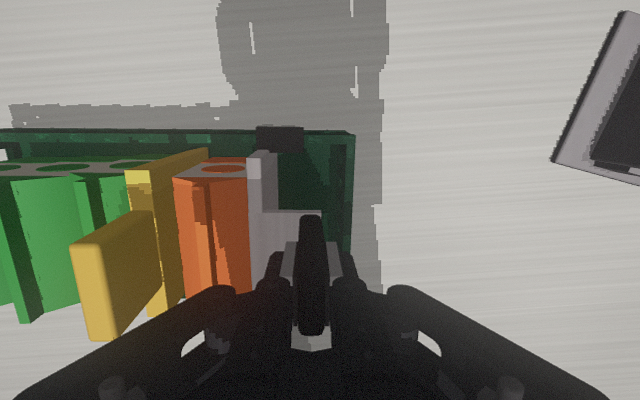

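```bash
python3 -m crank '[[0.006,0,0,-0.2,-3,0,1],[0.006,0,0,-0.2,-3,0,1],[0.004,0,0,0,-3,0,1]]' 60; python3 -m crank '[[0.003,0,0,0,-3,0,1],[0.003,0,0,0,-3,0,1]]'
python3 - <<'E'
from h import *
o=ctrl.get_obs();plan([0.4917,0.0925,0.2993],-0.066,4,o=o);print(o['contact_force'],o['opening'])
E
```

```text
t: 16.8
tool_pos: [0.4928, 0.0937, 0.2994]
tool_rot: [3.126, -0.109, 0.001]
contact_force: [-3.7, -21.2, 2.7]
opening: 0.011
t: 16.97
tool_pos: [0.4933, 0.0957, 0.2994]
tool_rot: [3.113, -0.109, -0.002]
contact_force: [-2.5, -20.1, 3.0]
opening: 0.0111
cur yaw -0.0697 pos [0.4933 0.0957 0.2994] tilt [-0.0023 -0.0269 -0.9996]
[0.007, 0.0, -0.001, -0.3, 0.8, 0.0]
[0.007, 0.0, -0.001, -0.3, 0.8, 0.0]
[0.007, 0.0, -0.001, -0.3, 0.8, 0.0]
[0.007, 0.0, -0.001, -0.3, 0.8, 0.0]
[ -2.48902195 -20.05016139   3.03592138] 0.011086298456338578
```

```bash
python3 -m crank '[[0.014,0,0,-0.2,-2,0,1],[0.014,0,0,0,-2,0,1]]' 60; python3 -m crank '[[0.01,0,0,0,-2,0,1],[0.01,0,0,0,-2,0,1]]'
python3 - <<'E'
from h import *
o=ctrl.get_obs();plan([0.4917,0.0925,0.2993],-0.066,4,o=o);print(o['contact_force'],o['opening']); Rm=R.from_rotvec(o['tool_rot']).as_matrix();print(o['tool_pos']+.155*Rm[:,2])
p=eyes.get_image('wrist');save(p,'w15.png')
p=eyes.get_image('scene');q=p['image'][60:220,240:400]; cv2.imwrite('pics/s15z.png',cv2.cvtColor(cv2.resize(q,None,fx=3.7,fy=3.7,interpolation=cv2.INTER_CUBIC)[:600],cv2.COLOR_RGB2BGR))
E
```

```text
t: 17.13
tool_pos: [0.4935, 0.0947, 0.2994]
tool_rot: [3.119, -0.109, -0.004]
contact_force: [-4.4, -22.2, 3.6]
opening: 0.0108
t: 17.3
tool_pos: [0.4938, 0.0942, 0.2994]
tool_rot: [3.122, -0.112, -0.007]
contact_force: [-2.8, -19.5, 2.4]
opening: 0.011
cur yaw -0.0715 pos [0.4938 0.0942 0.2994] tilt [-0.0053 -0.0177 -0.9998]
[0.005, 0.001, -0.001, -0.5, 0.5, 0.0]
[0.005, 0.001, -0.001, -0.5, 0.5, 0.0]
[0.005, 0.001, -0.001, -0.5, 0.5, 0.0]
[0.005, 0.001, -0.001, -0.5, 0.5, 0.0]
[ -2.78582204 -19.51693026   2.35527057] 0.010991458880268664
[0.49294471 0.09148707 0.14441665]
```

View pics/w15.png

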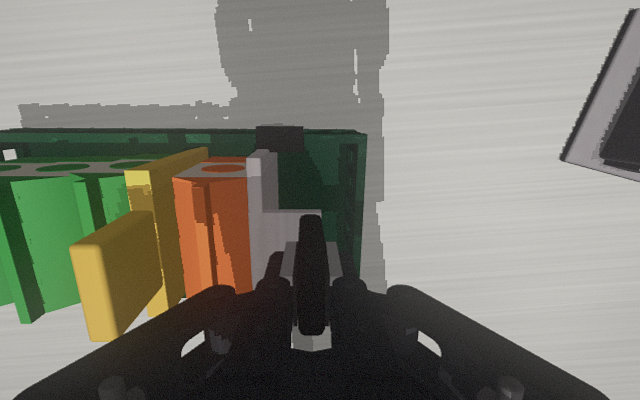

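View pics/s15z.png

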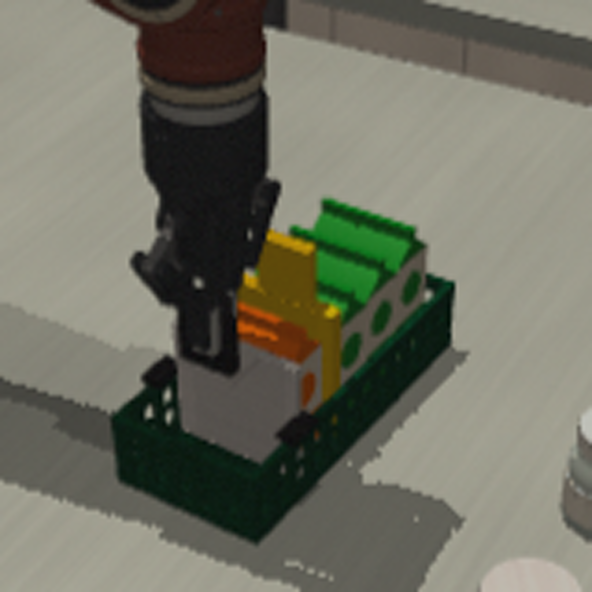

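```bash
python3 -m crank '[[0.01,0,0,-0.3,-4,0,1],[0.01,0,0,0,-4,0,1]]' 70; python3 -m crank '[[0.01,0,0,0,-5,0,1],[0.01,0,0,0,-5,0,1]]'
python3 - <<'E'
from h import *
o=ctrl.get_obs();print(o['contact_force'],o['opening']); Rm=R.from_rotvec(o['tool_rot']).as_matrix();print(o['tool_pos']+.155*Rm[:,2],Rm[:,2])
p=eyes.get_image('top');save(p,'t16.png')
q=p['image'][205:305,150:310]; cv2.imwrite('pics/t16z.png',cv2.cvtColor(cv2.resize(q,None,fx=5,fy=5,interpolation=cv2.INTER_CUBIC)[:600],cv2.COLOR_RGB2BGR))
E
```

```text
t: 17.57
tool_pos: [0.4941, 0.0956, 0.2994]
tool_rot: [3.114, -0.113, -0.01]
contact_force: [-4.5, -28.5, 3.8]
opening: 0.0103
t: 17.73
tool_pos: [0.4948, 0.0976, 0.2994]
tool_rot: [3.101, -0.114, -0.016]
contact_force: [-6.6, -32.9, 4.6]
opening: 0.0108
[ -6.6161109  -32.88209556   4.60398617] 0.010797551543802023
[0.49301738 0.09170961 0.1444823 ] [-0.01171991 -0.03798624 -0.99920953]
```

View pics/t16z.png

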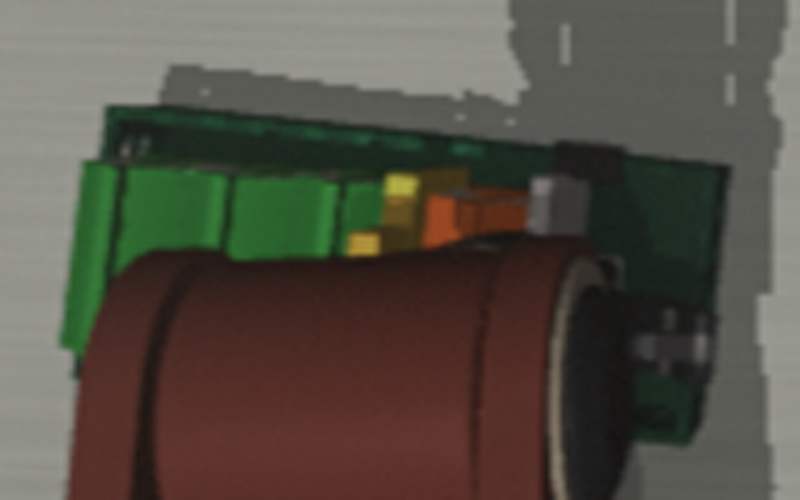

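At 33 N the grip point moved only 0.2 mm, so the row is packed tight: travel is about 53 mm and green_c sits against the far wall in the picture (90–120, 160–340). Relaxing, releasing and rising.

```bash
python3 -m crank '[[0,0,0,0,0,0,1],[0,0,0,0,0,0,1],[0,0,0,0,0,0,-1],[0,0,0,0,0,0,-1],[0,0,0,0,0,0,-1],[0,0,0,0,0,0,-1],[0,0,0,0,0,0,-1],[0,0,0,0,0,0,-1]]'
python3 -m crank '[[0,0,0,0,0,-10,-1],[0.01,0,0,0,0,-20,-1],[0.01,0,0,0,0,-30,-1],[0.01,0,0,0,0,-30,-1],[0,0,0,0,0,-30,-1],[0,0,0,0,0,-30,-1],[0,0,0,0,0,0,-1],[0,0,0,0,0,0,-1]]'
python3 - <<'E'
from h import *
o=ctrl.get_obs();p=eyes.get_image('wrist');save(p,'w17.png')
print(o['tool_pos'],o['tool_rot'],o['t'])
p=eyes.get_image('scene');save(p,'s17.png');q=p['image'][60:220,240:400]; cv2.imwrite('pics/s17z.png',cv2.cvtColor(cv2.resize(q,None,fx=3.7,fy=3.7,interpolation=cv2.INTER_CUBIC)[:600],cv2.COLOR_RGB2BGR))
E
```

```text
t: 18.45
tool_pos: [0.4945, 0.0997, 0.2991]
tool_rot: [3.106, -0.111, -0.019]
contact_force: [-0.5, -0.8, 0.3]
opening: 0.0822
t: 19.12
tool_pos: [0.4951, 0.103, 0.4588]
tool_rot: [3.138, -0.109, -0.022]
contact_force: [-0.6, -0.1, -0.5]
opening: 0.0852
[0.49513163 0.10295798 0.45878385] [ 3.13760988 -0.10890966 -0.02168426] 19.1167
```

View pics/w17.png

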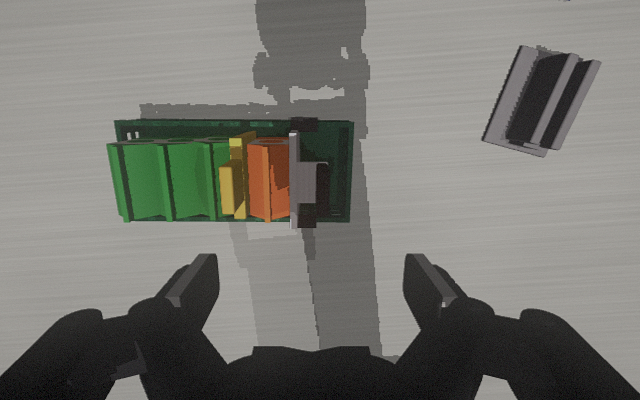

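View pics/s17z.png

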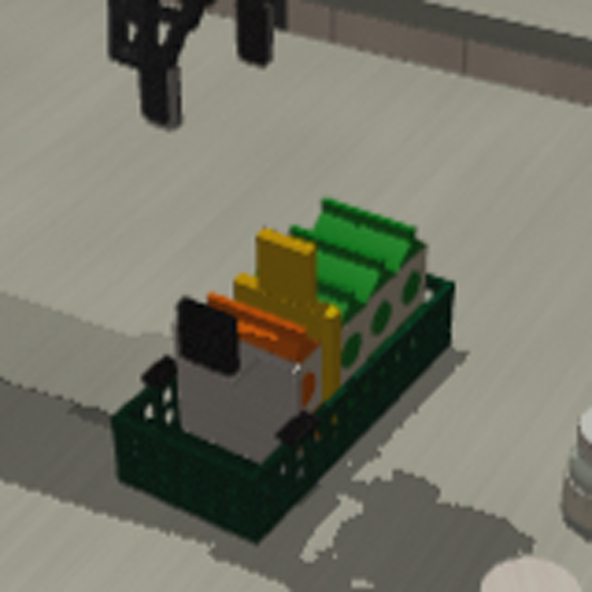

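Everything stands upright. I'll move the arm aside for a clear top view and check tightness and height.

```bash
python3 -m crank '[[0,0,0,-5,25,-3,-1],[0,0,0,-5,35,-3,-1],[0,0,0,-5,35,-3,-1],[0,0,0,-5,35,-3,-1],[0,0,0,-5,35,-3,-1],[0,0,0,-5,35,-3,-1],[0,0,0,-5,30,-3,-1],[0,0,0,0,0,0,-1]]'
python3 - <<'E'
from h import *
p=eyes.get_image('top');save(p,'t18.png');c=cam(p)
q=p['image'][215:305,160:305]; cv2.imwrite('pics/t18z.png',cv2.cvtColor(cv2.resize(q,None,fx=5.5,fy=5.5,interpolation=cv2.INTER_CUBIC),cv2.COLOR_RGB2BGR))
s=eyes.get_image('scene')
for n,im in(('top',p),('scene',s)):
  for q in ['stop_grip','divider','divider_grip','orange_carton','green_a','crate','can','jar','punnet']: print(n,q,[(np.round(d['centre'],3).tolist(),round(d['confidence'],2)) for d in spotter.mark_of(q,im)[:3]])
E
```

```text
t: 19.88
tool_pos: [0.4416, -0.131, 0.4669]
tool_rot: [-3.137, 0.096, 0.057]
contact_force: [0.4, -0.3, -0.8]
opening: 0.0856
top stop_grip [([0.491, 0.093, 0.14], 0.79)]
top divider [([0.498, 0.18, 0.005], 0.94)]
top divider_grip [([0.504, 0.174, 0.14], 0.93)]
top orange_carton [([0.486, 0.151, 0.003], 0.74), ([0.501, 0.181, 0.004], 0.46)]
top green_a [([0.5, 0.212, 0.003], 0.97), ([0.503, 0.25, 0.003], 0.8), ([0.505, 0.298, 0.007], 0.58)]
top crate []
top can [([0.754, 0.018, 0.001], 0.68)]
top jar [([0.744, 0.198, -0.002], 0.58), ([0.548, -0.186, 0.002], 0.39)]
top punnet [([0.733, -0.193, -0.002], 0.9), ([0.506, 0.251, 0.003], 0.72)]
scene stop_grip [([0.489, 0.095, 0.136], 0.56)]
scene divider []
scene divider_grip [([0.497, 0.179, 0.143], 0.72), ([0.746, 0.191, -0.002], 0.58)]
scene orange_carton [([0.489, 0.152, 0.005], 0.57)]
scene green_a [([0.498, 0.248, 0.005], 0.78), ([0.505, 0.298, 0.002], 0.69), ([0.737, -0.19, -0.002], 0.51)]
scene crate [([0.498, 0.191, 0.0], 0.61)]
scene can [([0.754, 0.014, 0.003], 0.69)]
scene jar [([0.747, 0.191, -0.004], 0.6)]
scene punnet [([0.736, -0.192, -0.002], 0.94)]
```

View pics/t18z.png

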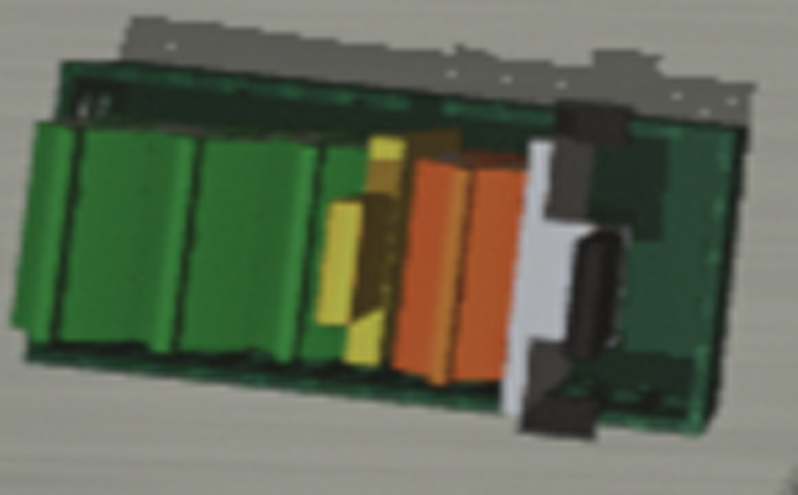

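The top view shows no gap from the stop through to the far wall (zoom x 520 to 40). The stop grip moved about 54 mm to y ≈ 0.094, and divider_grip at z ≈ 0.140 means the foot is on the floor. Bystanders have not moved. Handing in.

```bash
python3 -c "
from station import ctrl
print(ctrl.finish_job())"
```

```text
the job is handed in; nothing more can be done
None
```

The job is done and handed in at about 20 s on the robot's clock, well inside the 64 s limit; the hand-in gives no verdict.

- **Divider:** I pulled it straight up out of its stand and lowered it between the orange carton and the green one next to it. It went down until the floor pushed back with 25 N. The grip point was then seen 138 to 143 mm above the table, where 140 mm means fully home.
- **End stop:** I pinched it and pushed it about 53 to 54 mm. At 33 N it moved only another 0.2 mm, so the row is packed tight.
- **Last check:** With the gripper clear, the cameras show no gaps in the row, all cartons and the divider upright, and the can, jar and tray where they started.
- **Disagreements:**
  - The camera readings of the stop and divider differed by up to 5 mm between views, within or just beyond their stated error.
  - The last push left the gripper tilted about 0.04 rad; I released it without straightening, and the stop stayed put.

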